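# Take the left-hand clamp nut off the abrasion tester

## Task

Take the clamp nut off the spindle of the abrasion tester so that the worn specimen can be changed, and stand it upright, bar on top, in the small steel parts tray. The nut has a left-hand thread: turn it clockwise, feel that it is really slackening rather than tightening, let it rise as it turns, and then find by light pulls the angle at which it slips off through the slots of the safety keeper; never push or pull hard against the thread or keeper. Set the nut down gently instead of dropping it, and leave the things standing around where they are.

Things in the scene. Friction and masses are not known exactly. Their poses are not given: they have to be found in the camera images.
- tester: Rotary abrasion tester, fixed: grey housing 240 x 170 mm, 62 mm high; turntable 120 mm across, top at z = 74 mm; 91 mm behind the spindle a pillar 107 mm high with two rubber-wheeled arms swung back (139 mm high). Origin on the bench under the spindle axis; z up, x towards the pillar. Spindle and turntable are locked and do not turn.
- nut_bar (a point): Centre of the grip bar of the aluminium clamp nut (0.11 kg), on its axis. Bar with ribbed sides: 50 mm long (point x), 14 mm thick (y), 26 mm high (z up), upright on a hub 34 mm across; grip it across its thickness, either way round, fingers above the hub. This point is 13 mm above the hub's top, 13 mm below the bar's top and 46 mm above the nut's underside.
- nut_foot (a point): Centre of the nut's underside, axes as nut_bar's (notched flange 41 mm across). Left-hand thread: clockwise from above (yaw decreasing) loosens, and the nut rises a few mm per rad, which the hand must feel and follow; the other way it gets tighter. Turning takes up to about 0.3 N m at first, less as the spring below relaxes and nearly nothing once the thread has run out.
- spindle_top (a point): Top end of the upright threaded spindle (20 mm thick), 111.5 mm above the bench, inside the nut at first. Above the thread a slotted safety keeper holds a loose nut: after 1.3 to 4 rad of turning, at an angle that differs each time (and half a turn on), lugs in the nut meet the slots, for 0.2 rad. Found by feel: there the nut lifts off freely, else a pull of a few N stops within 9 mm; clear when raised 28 mm.
- specimen_top (a point): Centre of the top of the worn specimen disc (66 mm across) that the nut clamps; 86 to 88 mm above the bench at first. A sprung plate pushes it up against the nut with 10 to 15 N, which fades to nothing as it rises to 92 mm. Axes as the tester's.
- parts_tray: Loose open steel tray, 95 x 75 mm outside (x, y), 18 mm high, walls and floor 3 mm thick, 0.35 kg, standing on the bench; origin at the centre of its underside.
- spare_pans: Bystander: three nested aluminium pans, 70 mm across, 14 mm high; origin at the centre of the underside.
- beaker: Bystander: empty glass beaker, 54 mm across, 70 mm high; origin at the centre of the underside.
- vial: Bystander: glass vial with dark cap, 22 mm across, 58 mm high; origin at the centre of the underside.
- lever_press: Obstacle, fixed: lever press with its body 170 mm deep (x), 120 mm wide (y) and 196 mm high; its upright lever, near x = -30 mm, y = 0 of the press, stands up to 365 mm high. Origin on the bench under the middle of the body. Go round it or well over it.
Not all that is in view belongs to the job. What is shaped like the part that bears nut_bar but green or orange is not meant.

How it is judged:
By the outcome, as a careful person would: the job done as asked, in the order asked, and still so for the second after the job is handed in, with the robot touching nothing.
It also fails if it takes over 72 s, if anything falls off the work surface, if the arm or the gripper's body presses on something with over 40 N, if the wrist force passes 120 N, or if a joint passes its speed limit or range.

## Robot

A 7-joint arm with a two-finger parallel gripper is mounted at the origin on a cart in front of the work surface, level with it; the furniture and walls round the work are solid. World frame = base frame: x ahead of the robot, y to its left, z up, the work surface at z = 0. Lengths are in m, angles in rad, forces in N, time in s.
With the tool pointing down it reaches from about 0.425 to 0.825 m from the base axis. Payload 3.6 kg.
Tool frame: the origin (TCP) lies where the fingers leave the gripper's body, on its centre line; the fingertips stand 73 mm ahead of it and the grasp point (between the pads) lies 54 mm ahead of it; x points along the fingers, y is the direction in which the jaws open and shut, and the axes are right-handed (so a half turn about x gives the same grasp; the last joint's range is limited). The gripper opens to 85 mm and grips with 20 to 120 N. Pads are 22 mm wide; open, the fingers measure 114 mm over their backs; the gripper's body (76 mm by 85 mm) begins 54 mm behind the grasp point. The pads swing forward as they close: fully open they stand 13 mm farther back than shut.
Start: joints at [-1.222, 0.615, -0.013, 1.423, 0.008, 1.103, -0.04], TCP at [0.238, 0.605, 0.304] pointing down, gripper open.
Joint ranges: [-3.12, 3.12], [-0.3, 2.06], [-1.34, 1.32], [0.26, 2.42], [-1.36, 4.5], [0.01, 1.98], [-2.84, 2.84]. Speed limits (rad/s): [2.79, 2.79, 3.14, 3.14, 3.14, 3.14, 3.14].

## Interface

Orientations are given as a unit quaternion [x, y, z, w].
In Python, from station import arm, snapshot, camera_info, ticket gives the robot as it stands. Calls block until the motion is done:
- arm.movep(position, orientation): joint-space move of the TCP to a pose.
- arm.line_to(position, velocity=0.15, ori=None): straight line of the TCP; ori=None keeps the orientation; velocity is the mean speed in m/s.
- arm.move_j(angles): joint-space move.
- arm.move_gripper(opening, effort=None): opening from 0.0 (shut) to 1.0 (fully open); effort is the grip in N (None keeps the last); returns when the fingers have stopped.
- arm.pause(seconds).
- arm.ik(position, orientation): joint angles nearest the present ones, or None.
- snapshot(name): name is "scene" or "top"; returns the picture (384x512x3 uint8, blue, green, red); there is no depth.
- camera_info(name): a dict with "fx", "fy", "cx", "cy" (pixels), "R" (3x3) and "t" (3): a world point X has camera coordinates R X + t. Camera axes: x right, y down, z forward; pixel columns grow to the right and rows downward; lengths in m; the calibration is good to about 2 mm. A picture is of the moment at which its call begins. camera_info takes no time and is no camera call.
A pose or a line that the arm cannot do raises arm.MotionError and nothing moves.
- ticket.finish_job(): hands the job in, once; it reports no verdict.
Readings, each from a call of its own:
- arm.read_time(): time.
- arm.read_joint_positions(): joint angles.
- arm.read_dq(): joint speeds.
- arm.read_effort(): joint torques, N m.
- arm.read_tool_pos(): TCP position.
- arm.read_eef_rot(): TCP orientation.
- arm.read_ft_force(): force on the tool from outside, world axes, zero at the start.
- arm.read_wrist_torque(): the same for the moment, N m.
- arm.read_opening(): opening from 0.0 (shut) to 1.0 (fully open).
Only numpy, scipy, OpenCV 4.12 (cv2) and the standard library are available. Lean on these libraries where they do the work, as an engineer would, in place of code of your own. Each camera call takes 0.05 s, during which the arm holds its last target. There are 200 camera calls.

## Working session

There is one attempt and no reset: what is moved stays moved. The work goes in short steps, each a Python script; the robot and the scene stay as the last script left them, time stands still between calls to the robot, and variables do not carry over. Pictures are saved under pics/ and viewed, about 8 in all and at most 12, crops included, and the job is handed in when it is done.

```bash
mkdir -p pics; python3 - <<'E'
from station import arm, snapshot, camera_info
import cv2, numpy as np
for n in("scene","top"):
    im=snapshot(n); cv2.imwrite(f"pics/{n}0.png",im)
    c=camera_info(n); print(n,c["fx"],c["fy"],c["cx"],c["cy"],np.round(c["R"],3).tolist(),np.round(c["t"],3).tolist())
print(arm.read_tool_pos(),arm.read_eef_rot(),arm.read_ft_force(),arm.read_wrist_torque(),arm.read_time())
E
```

```text
scene 428.14073576109763 428.14073576109763 253.71315620516333 194.62980664657346 [[0.494, -0.87, -0.014], [-0.396, -0.21, -0.894], [0.774, 0.447, -0.448]] [-0.244, 0.301, 0.866]
top 372.37477463154187 372.37477463154187 262.06193443745445 190.02524656534624 [[0.006, -1.0, 0.006], [-0.998, -0.006, -0.059], [0.059, -0.005, -0.998]] [-0.003, 0.537, 1.119]
[0.23776515 0.60439118 0.30282863] [ 0.1308944   0.69487204 -0.13254361  0.69458743] [-0.09044032  0.50512313 -1.19783425] [-0.01077127 -0.00605653  0.01249925] 0.1
```

View pics/scene0.png

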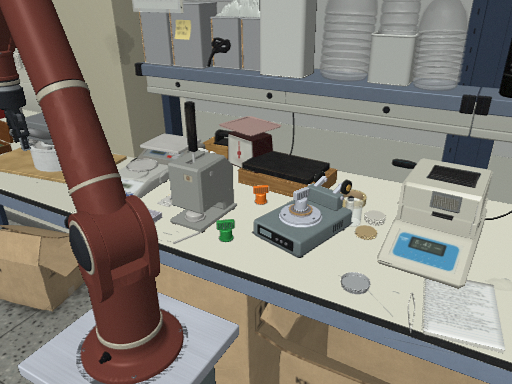

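View pics/top0.png

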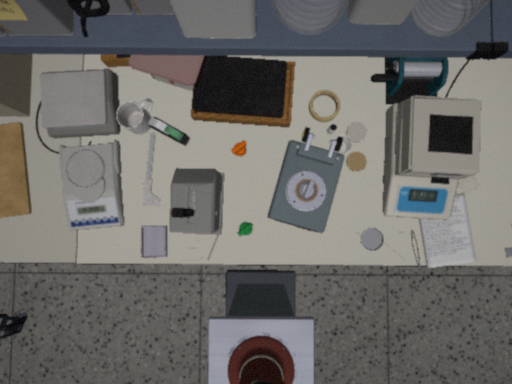

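```bash
python3 - <<'E'
import cv2, numpy as np
t=cv2.imread("pics/top0.png"); s=cv2.imread("pics/scene0.png")
r=lambda im,x,y,w,h,W,H:cv2.resize(im[y:y+h,x:x+w],(W,H),interpolation=cv2.INTER_CUBIC)
a=r(t,262,120,90,120,400,533); b=r(s,250,175,90,120,400,533)
cv2.imwrite("pics/nut.png",np.hstack([a,b]))
a=r(t,100,80,150,190,420,532); b=r(s,120,90,115,160,380,532)
cv2.imwrite("pics/left.png",np.hstack([a,b]))
E
```

```text
(no output)
```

View pics/nut.png

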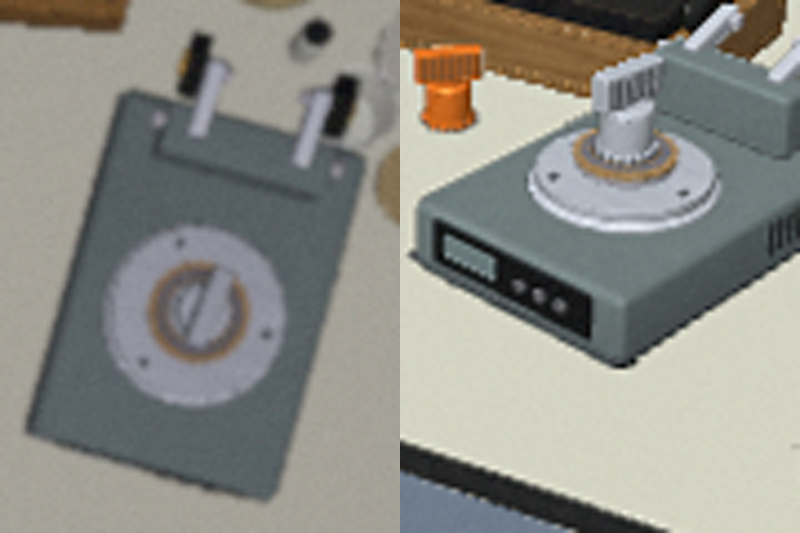

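View pics/left.png

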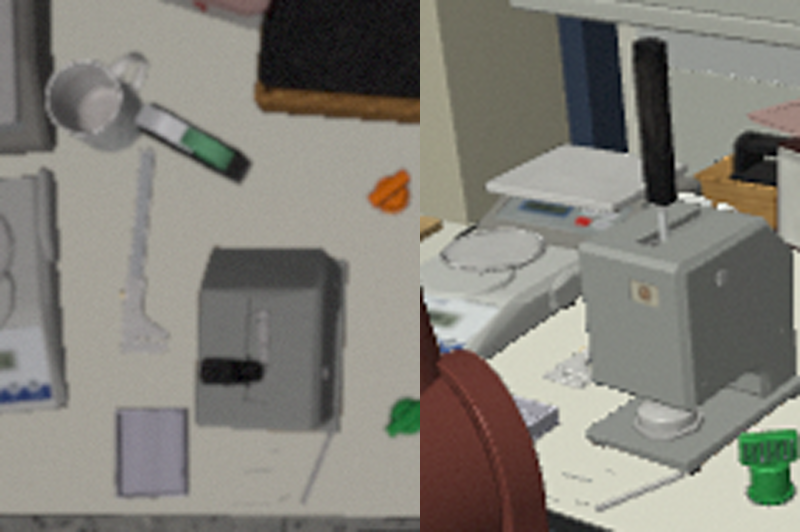

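```bash
cat > h.py <<'E'
import cv2, numpy as np
from station import arm, snapshot, camera_info
def ray(n,u,v,z):
    c=camera_info(n);R=np.array(c["R"]);t=np.array(c["t"])
    d=R.T@np.array([(u-c["cx"])/c["fx"],(v-c["cy"])/c["fy"],1]);o=-R.T@t
    return o+d*(z-o[2])/d[2]
def pix(n,X):
    c=camera_info(n);p=np.array(c["R"])@X+np.array(c["t"]);return c["cx"]+c["fx"]*p[0]/p[2],c["cy"]+c["fy"]*p[1]/p[2]
E
python3 - <<'E'
from h import *
t=cv2.imread("pics/top0.png");hsv=cv2.cvtColor(t,cv2.COLOR_BGR2HSV)
for n in("scene","top"):
    c=camera_info(n);print(n,"cam at",-np.array(c["R"]).T@np.array(c["t"]))
# tray: bluish grey blob
print("px tray",t[241,154],"table",t[255,120],"body",t[215,300],"tt",t[180,290], "bar",t[184,309],t[190,307])
roi=np.zeros(t.shape[:2],np.uint8);roi[220:262,135:172]=1
b=t.astype(int);m=((b[...,0]-b[...,2]>3)&(roi>0)).astype(np.uint8)
c=max(cv2.findContours(m,0,2)[0],key=cv2.contourArea);r=cv2.minAreaRect(c);print("tray",r,cv2.contourArea(c))
for p in cv2.boxPoints(r):print(ray("top",*p,.018))
# ring of specimen
m=((b[...,2]-b[...,0]>25)).astype(np.uint8);m[:, :280]=0;m[:,330:]=0;m[:165]=0;m[215:]=0
pts=cv2.findNonZero(m);h=cv2.convexHull(pts);e=cv2.fitEllipse(h);print("ring",e,len(pts),ray("top",*e[0],.087))
# turntable
m=((b.sum(2)>400)).astype(np.uint8);m[:, :275]=0;m[:,340:]=0;m[:165]=0;m[220:]=0
c=max(cv2.findContours(m,0,2)[0],key=cv2.contourArea);e=cv2.fitEllipse(cv2.convexHull(c));print("tt",e,ray("top",*e[0],.074))
# tester body
for p in[(125,95),(30,430),(272,500),(365,160)]:print("tester corner",ray("top",262+p[0]/4.444,120+p[1]/4.444,.062))
for p in[(595,75),(662,55)]:print("bar scene",ray("scene",250+(p[0]-400)/4.444,175+p[1]/4.444,.146))
for p in[(225,272),(200,342)]:print("bar top",ray("top",262+p[0]/4.444,120+p[1]/4.444,.146))
for p in[(205,288),(320,288),(325,425),(196,425),(200,370)]:print("press",ray("top",100+p[0]/2.8,80+p[1]/2.8,.196))
print("lever",ray("top",100+202/2.8,80+370/2.8,.365),ray("top",100+260/2.8,80+370/2.8,.25))
x0,y0=294,176
print(cv2.cvtColor(t,cv2.COLOR_BGR2GRAY)[y0:202,x0:322])
E
```

```text
scene cam at [-0.43149227 -0.53565026  0.65366605]
top cam at [0.47025857 0.00600888 1.14806898]
px tray [141 131 134] table [148 161 162] body [103  99  91] tt [146 135 134] bar [133 125 123] [145 133 132]
tray ((154.0, 241.0), (30.0, 24.0), 90.0) 644.0
[0.42553082 0.36172569 0.018     ]
[0.42595692 0.2894099  0.018     ]
[0.33618653 0.28750744 0.018     ]
[0.33579438 0.35948622 0.018     ]
ring ((306.1658020019531, 189.90391540527344), (21.861534118652344, 21.94254493713379), 19.052711486816406) 78 [ 0.53370492 -0.12550714  0.087     ]
tt ((305.6198425292969, 191.06069946289062), (38.504024505615234, 39.550621032714844), 13.073432922363281) [ 0.53112216 -0.12553634  0.074     ]
tester corner [ 0.67808269 -0.08145526  0.062     ]
tester corner [ 0.456219   -0.01960179  0.062     ]
tester corner [ 0.41153055 -0.17803451  0.062     ]
tester corner [ 0.63579704 -0.24042716  0.062     ]
bar scene [ 0.50997669 -0.1163291   0.146     ]
bar scene [ 0.55439941 -0.14090354  0.146     ]
bar top [ 0.55382796 -0.13568869  0.146     ]
bar top [ 0.51115114 -0.12043972  0.146     ]
press [0.543072
[... 2608 characters left out ...]
148 149 133 114 101  96  85  89  97 101 114 140 145 145 129 120 116  92
   91  90  98 116 128 141 146 145 141 125]
 [147 150 142 131 113 101  95  90  93  95 107 121 130 129 112  96  94  90
   90  96 108 125 141 146 145 143 147 145]
 [150 148 147 140 127 115 105 101  94  92  91  93 104 106  99  89  89  93
   92 110 122 136 142 146 144 146 147 145]
 [144 150 147 147 141 130 115 109 102  95  95  93  94  93  94  92 100 103
  111 128 139 141 143 144 145 143 145 146]
 [127 136 150 147 148 144 134 124 118 112 104 102  99 102  99 108 115 123
  133 139 145 145 145 144 146 145 145 145]
 [ 94 125 146 146 148 145 145 144 135 130 120 116 122 120 121 131 136 139
  143 147 146 144 147 148 145 142 143 146]]
```

Candidates: the silver nut on the tester at top (306,188) and scene (302,202); a green look‑alike at top (245,229) and scene (226,230); an orange one at top (239,149) and scene (261,194). I choose the silver one, and the crop confirms it: bar on hub, on the spindle, bar yaw about -0.38. The tray is at top (154,241), with the lever press at (195,202) between tray and nut, so I'll go over it.

```bash
cat >> h.py <<'E'
from scipy.spatial.transform import Rotation as Ro
def q(a):  # tool down, jaws along yaw a
    c,s=np.cos(a),np.sin(a)
    return Ro.from_matrix(np.array([[0,c,s],[0,s,-c],[-1,0,0]])).as_quat()
E
python3 - <<'E'
from h import *
t0=arm.read_time()
f=np.array([arm.read_ft_force() for _ in range(10)]);print(f.mean(0),f.std(0),arm.read_time()-t0)
P=np.array([.5325,-.1255]);b=-.38
p=arm.read_tool_pos();o=arm.read_eef_rot();yd=Ro.from_quat(o).as_matrix();print("jaw dir",yd[:,1],yd[:,0])
R3=lambda x:None if x is None else np.round(x,2).tolist()
for z in(.45,.5,.54):print("up",z,R3(arm.ik([p[0],p[1],z],o)),R3(arm.ik([.45,.4,z],q(0))),R3(arm.ik([.47,.19,z],q(0))),R3(arm.ik([*P,z],q(b+np.pi/2))))
for a in(b+np.pi/2,b-np.pi/2):
  for d in(0,.8,1.6,2.4,3.2,4,4.6):print(round(a,2),d,R3(arm.ik([*P,.2],q(a-d))))
for a in np.arange(-3,3.1,.785):print("tray",round(a,2),R3(arm.ik([.381,.3245,.12],q(a))))
E
```

```text
[-0.09044032  0.50512313 -1.19783425] [1.38777878e-17 0.00000000e+00 0.00000000e+00] 0.0
jaw dir [ 0.36603597  0.9305977  -0.00236648] [-8.29909444e-04 -2.21653136e-03 -9.99997199e-01]
up 0.45 [-1.23, 0.53, -0.01, 1.16, 0.0, 1.45, -0.04] [-0.96, 0.46, 0.33, 1.32, -0.15, 1.39, -0.63] [-0.73, 0.29, 0.41, 1.58, -0.12, 1.3, -0.3] [-0.17, 0.38, 0.55, 1.48, -0.2, 1.34, 1.59]
up 0.5 [-1.23, 0.53, -0.0, 1.04, 0.0, 1.58, -0.04] [-0.96, 0.44, 0.34, 1.21, -0.14, 1.52, -0.64] [-0.73, 0.27, 0.42, 1.47, -0.11, 1.43, -0.31] [-0.21, 0.37, 0.62, 1.37, -0.21, 1.47, 1.6]
up 0.54 [-1.23, 0.53, -0.0, 0.92, 0.0, 1.69, -0.03] [-0.95, 0.44, 0.34, 1.1, -0.14, 1.62, -0.64] [-0.74, 0.26, 0.43, 1.38, -0.11, 1.53, -0.31] [-0.23, 0.37, 0.68, 1.27, -0.23, 1.58, 1.61]
1.19 0 [0.09, 0.59, 0.15, 1.85, -0.13, 0.72, 1.5]
1.19 0.8 [-0.01, 0.6, 0.31, 1.85, -0.26, 0.73, 0.83]
1.19 1.6 [-0.11, 0.62, 0.47, 1.85, -0.4, 0.76, 0.17]
1.19 2.4 [-0.19, 0.66, 0.62, 1.86, -0.52, 0.79, -0.51]
1.19 3.2 [-0.36, 0.77, 0.94, 1.86, -0.78, 0.93, -1.06]
1.19 4 [-0.44, 0.87, 1.13, 1.86, -0.92, 1.05, -1.72]
1.19 4.6 [0.4, 0.6, -0.31, 1.84, 0.26, 0.74, 2.81]
-1.95 0 [-0.36, 0.77, 0.94, 1.86, -0.78, 0.93, -1.0]
-1.95 0.8 [-0.44, 0.87, 1.13, 1.86, -0.92, 1.05, -1.67]
-1.95 1.6 [0.37, 0.6, -0.27, 1.84, 0.23, 0.74, 2.71]
-1.95 2.4 [0.23, 0.58, -0.05, 1.84, 0.04, 0.72, 2.08]
-1.95 3.2 [0.09, 0.59, 0.16, 1.85, -0.13, 0.72, 1.45]
-1.95 4 [-0.01, 0.6, 0.32, 1.85, -0.27, 0.73, 0.79]
-1.95 4.6 [-0.09, 0.62, 0.44, 1.85, -0.37, 0.75, 0.29]
tray -3.0 [-0.45, 0.7, -0.45, 2.02, 0.58, 0.54, 1.97]
tray -2.22 [-0.33, 0.75, -0.65, 2.02, 0.77, 0.63, 2.57]
tray -1.43 [-1.05, 0.71, 0.46, 2.04, -0.62, 0.53, -1.57]
tray -0.64 [-0.96, 0.69, 0.31, 2.04, -0.43, 0.48, -0.97]
tray 0.14 [-0.85, 0.67, 0.16, 2.03, -0.22, 0.45, -0.39]
tray 0.93 [-0.76, 0.66, 0.02, 2.03, -0.03, 0.45, 0.21]
tray 1.71 [-0.67, 0.67, -0.11, 2.03, 0.16, 0.46, 0.81]
tray 2.5 [-0.58, 0.68, -0.26, 2.03, 0.36, 0.48, 1.4]
```

```bash
python3 - <<'E'
from h import *
p=arm.read_tool_pos();o=arm.read_eef_rot();T=arm.read_time
arm.movep([p[0],p[1],.5],o);print(T())
j=np.array(arm.read_joint_positions());j[0]=.15;j[6]=1.4;arm.move_j(j.tolist());print(T(),arm.read_tool_pos())
arm.move_gripper(.5,40);print(T(),arm.read_opening())
a=-.38+np.pi/2;P=[.5325,-.1255]
arm.movep([*P,.26],q(a));print(T(),np.round(arm.read_joint_positions(),2),arm.read_tool_pos(),arm.read_ft_force())
for n in("scene","top"):
    im=snapshot(n);cv2.imwrite(f"pics/{n}1.png",im)
s=cv2.imread("pics/scene1.png")[130:260,240:370];t=cv2.imread("pics/top1.png")[130:260,250:380]
cv2.imwrite("pics/app.png",np.hstack([cv2.resize(x,(400,400),interpolation=2) for x in(s,t)]))
E
```

```text
0.9
3.8 [ 0.63877585 -0.11586976  0.49785868]
4.2917 0.4986319453780017
5.3083 [ 0.19  0.5  -0.    1.78  0.    0.86  1.38] [ 0.53417561 -0.12563926  0.26122026] [ 0.35538358 -0.4282773  -0.63380352]
```

View pics/app.png

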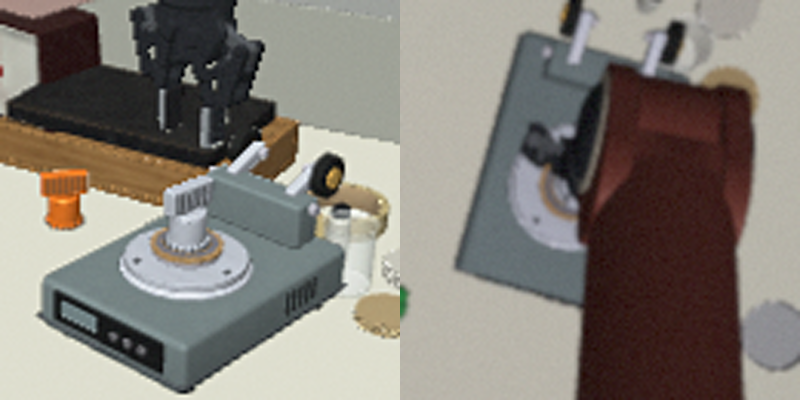

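```bash
python3 - <<'E'
from h import *
T=arm.read_time
R=lambda:print(round(T(),2),np.round(arm.read_tool_pos(),4),"F",np.round(arm.read_ft_force(),2),"M",np.round(arm.read_wrist_torque(),3),"op",round(arm.read_opening(),3))
R();P=[.5325,-.1255]
for z in(.215,.204,.199):
    arm.line_to([*P,z],.08);R()
    if np.abs(np.array(arm.read_ft_force())).max()>5:break
else:
    arm.move_gripper(.3,20);R()
    arm.move_gripper(0,20);R();arm.pause(.2);R()
    m=Ro.from_quat(arm.read_eef_rot()).as_matrix();print(m[:,1],m[:,0],np.arctan2(m[1,1],m[0,1]))
    cv2.imwrite("pics/grip.png",cv2.resize(snapshot("scene")[150:250,250:350],(500,500),interpolation=2))
E
```

```text
5.41 [ 0.5343 -0.1256  0.2614] F [0.93 0.29 0.55] M [-0.052 -0.004 -0.031] op 0.498
6.12 [ 0.5328 -0.1256  0.2152] F [-0.02 -0.25 -0.63] M [-0.004  0.027  0.015] op 0.498
6.41 [ 0.5323 -0.1255  0.2039] F [0.07 0.64 0.17] M [-0.015 -0.041 -0.018] op 0.502
6.66 [ 0.5324 -0.1255  0.1989] F [ 0.89 -0.29 -0.75] M [ 0.028 -0.029 -0.05 ] op 0.502
6.97 [ 0.5326 -0.1255  0.1991] F [0.61 0.03 0.92] M [ 0.033 -0.012  0.034] op 0.302
7.22 [ 0.5327 -0.1253  0.1992] F [0.07 0.63 0.77] M [ 0.103  0.017 -0.012] op 0.157
7.42 [ 0.5327 -0.1253  0.1991] F [0.17 0.79 1.95] M [0.119 0.027 0.021] op 0.159
[3.70657092e-01 9.28769717e-01 3.64475583e-04] [ 4.15184198e-04  2.26734971e-04 -9.99999888e-01] 1.1910798925347783
```

View pics/grip.png

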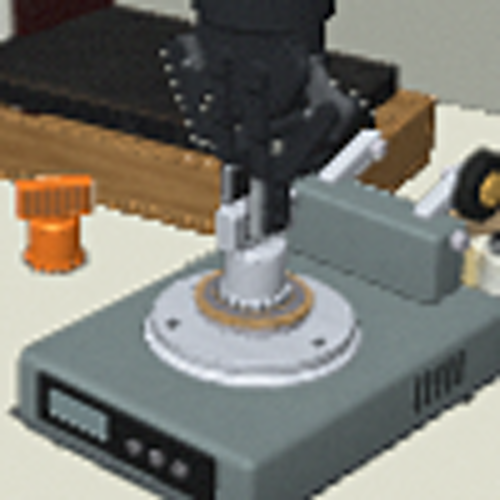

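```bash
cat >> h.py <<'E'
T=arm.read_time
def rd(n=4,dt=.012):
    A=[]
    for _ in range(n):
        arm.pause(dt);A.append(np.r_[arm.read_ft_force(),arm.read_wrist_torque()])
    return np.mean(A,0)
def yaw():
    m=Ro.from_quat(arm.read_eef_rot()).as_matrix();return np.arctan2(m[1,1],m[0,1])
XY=[.5325,-.1255]
def step(z,da,a):
    "commanded TCP height z, turn da clockwise by joint 7 from jaw yaw a"
    j=np.array(arm.ik([*XY,z],q(a)));j[6]=arm.read_joint_positions()[6]-da if da else j[6]
    arm.move_j(j.tolist())
E
python3 - <<'E'
from h import *
arm.move_gripper(0,60);print(T(),arm.read_opening(),np.round(rd(),2))
z=.199;a0=yaw();a=a0
for i in range(6):
    a-=.07;t=T()
    arm.line_to([*XY,z],.05,q(a)) if False else step(z,.07,a+.07)
    f=rd();print(round(T(),2),round(T()-t,2),"a",round(yaw()-a0,3),"z",round(z,4),round(arm.read_tool_pos()[2],4),np.round(f,2))
    if abs(f[2])>12 or abs(f[5])>.6:break
    z+=.0002+np.clip(f[2]*.00008,-.0004,.0005)
print(np.round(arm.read_joint_positions(),3),arm.read_opening())
E
```

```text
7.6833 0.14871375373211237 [-0.05  0.96  2.21  0.28  0.03  0.01]
8.0 0.28 a -0.069 z 0.199 0.1994 [-0.61  1.26  5.09  0.3   0.13 -0.14]
8.28 0.28 a -0.137 z 0.1996 0.1996 [-0.23  0.98  3.44  0.17  0.   -0.1 ]
8.57 0.28 a -0.205 z 0.2001 0.1999 [ 0.74  1.22  1.9   0.15 -0.04 -0.12]
8.85 0.28 a -0.274 z 0.2004 0.2002 [ 0.55  1.51  0.28  0.27 -0.12 -0.12]
9.13 0.28 a -0.342 z 0.2007 0.2004 [ 0.65  1.84 -0.79  0.43 -0.12 -0.13]
9.42 0.28 a -0.411 z 0.2008 0.2007 [ 0.6   3.2  -0.07  0.64 -0.09 -0.13]
[ 1.910e-01  5.820e-01 -0.000e+00  1.844e+00 -1.000e-03  7.150e-01
  9.710e-01] 0.15032510627010726
```

```bash
cat > st.json <<'E'
{"z":0.2010,"turn":0.411,"a0":1.191,"x":0.5325,"y":-0.1252}
E
python3 - <<'E'
from h import *
import h,json
s=json.load(open("st.json"));z=s["z"]
while s["turn"]<1.2:
    h.XY=[s["x"],s["y"]];a=yaw();step(z,.1,a)
    f=rd();s["turn"]=s["a0"]-yaw();print(round(T(),2),"turn",round(s["turn"],3),"z",round(z,4),np.round(arm.read_tool_pos(),4),np.round(f,2))
    if abs(f[2])>12 or abs(f[5])>.6 or np.hypot(*f[:2])>10:break
    z+=.0003+np.clip(f[2]*.0001,-.0004,.0006)
    s["x"]+=np.clip(f[0]*.0001,-.0003,.0003);s["y"]+=np.clip(f[1]*.0001,-.0003,.0003)
s["z"]=z;json.dump(s,open("st.json","w"));print(s)
E
```

```text
9.7 turn 0.507 z 0.201 [ 0.5327 -0.1247  0.2009] [ 0.99  3.55 -1.48  0.76 -0.23 -0.14]
9.98 turn 0.602 z 0.2012 [ 0.5328 -0.1246  0.2012] [ 1.3   3.12 -0.54  0.79 -0.27 -0.13]
10.27 turn 0.697 z 0.2014 [ 0.533  -0.1244  0.2015] [ 1.39  3.66 -0.77  0.83 -0.32 -0.09]
10.55 turn 0.792 z 0.2016 [ 0.5331 -0.1242  0.2017] [ 1.47  3.37 -1.18  0.81 -0.41 -0.09]
10.83 turn 0.887 z 0.2018 [ 0.5333 -0.1242  0.2019] [ 2.43  2.7  -1.29  0.67 -0.51 -0.08]
11.12 turn 0.982 z 0.202 [ 0.5335 -0.1241  0.2021] [ 2.62  2.17 -0.8   0.58 -0.56 -0.1 ]
11.4 turn 1.077 z 0.2022 [ 0.5338 -0.1238  0.2024] [ 2.46  1.85 -0.72  0.48 -0.55 -0.08]
11.68 turn 1.172 z 0.2024 [ 0.5339 -0.1237  0.2026] [ 2.17  1.34 -0.14  0.39 -0.59 -0.04]
11.97 turn 1.267 z 0.2027 [ 0.5342 -0.1236  0.2029] [ 2.76  1.42  0.09  0.24 -0.67 -0.05]
{'z': np.float64(0.20301664043963194), 'turn': np.float64(1.2672874305412345), 'a0': 1.191, 'x': np.float64(0.5342595693943645), 'y': np.float64(-0.12305153154188889)}
```

```bash
cat > pull.py <<'E'
from h import *
import h,json,sys
s=json.load(open("st.json"));z=s["z"];tmax=float(sys.argv[1]);t0=T()
while s["turn"]<tmax and T()-t0<float(sys.argv[2]):
    h.XY=[s["x"],s["y"]];n=0
    while True:                                  # light pull
        f=rd(3,.01)
        if f[2]<-2.6 or z>.232:break
        z+=.0003 if f[2]<-1.6 else .0006;n+=1;arm.line_to([*XY0,z],.1) if (XY0:=h.XY) else 0
    s["turn"]=s["a0"]-yaw() if s["turn"]<2 else s["turn"]
    print(round(T(),2),"turn",round(s["turn"],3),"n",n,"z",round(z,4),np.round(arm.read_tool_pos(),4),np.round(f,2))
    if z>.232 or abs(f[2])>12 or abs(f[5])>.4 or np.hypot(*f[:2])>10:break
    if f[2]<-4.5:z-=.0002
    s["x"]+=np.clip(f[0]*.0001,-.0003,.0003);s["y"]+=np.clip(f[1]*.0001,-.0003,.0003);h.XY=[s["x"],s["y"]]
    y=yaw();step(z,.08,y);s["turn"]+=(y-yaw())%(2*np.pi)
s["z"]=z;json.dump(s,open("st.json","w"));print(s)
E
python3 pull.py 2.0 8
```

```text
12.27 turn 1.27 n 1 z 0.2036 [ 0.5343 -0.1235  0.2032] [ 3.58 -0.84 -5.1  -0.04 -0.98 -0.  ]
12.54 turn 1.348 n 0 z 0.2034 [ 0.5345 -0.1233  0.2034] [ 3.2  -0.15 -3.13  0.06 -0.8  -0.03]
13.09 turn 1.426 n 1 z 0.2037 [ 0.5347 -0.1232  0.2036] [ 2.54 -0.38 -3.92 -0.03 -0.72 -0.04]
13.37 turn 1.504 n 0 z 0.2037 [ 0.5351 -0.1232  0.2037] [ 3.09  0.43 -3.66 -0.02 -0.69 -0.04]
13.92 turn 1.583 n 1 z 0.2043 [ 0.5352 -0.1233  0.204 ] [ 2.13 -0.45 -4.72 -0.17 -0.68  0.  ]
14.19 turn 1.66 n 0 z 0.2041 [ 0.5355 -0.1232  0.2042] [ 1.9  -0.5  -3.1  -0.12 -0.52 -0.06]
14.74 turn 1.739 n 1 z 0.2044 [ 0.5357 -0.1233  0.2044] [ 2.06 -0.6  -3.28 -0.13 -0.43  0.  ]
15.29 turn 1.818 n 1 z 0.2047 [ 0.5359 -0.1233  0.2046] [ 1.29 -0.53 -3.15 -0.12 -0.36 -0.04]
15.84 turn 1.898 n 1 z 0.205 [ 0.5362 -0.1233  0.205 ] [ 1.7  -0.81 -3.39 -0.13 -0.4  -0.01]
16.39 turn 1.977 n 1 z 0.2053 [ 0.5363 -0.1235  0.2053] [ 1.4  -1.12 -2.76 -0.18 -0.43 -0.01]
{'z': 0.20531664043963188, 'turn': np.float64(2.0550587748257616), 'a0': 1.191, 'x': np.float64(0.5364606755703962), 'y': np.float64(-0.12354737641849184)}
```

```bash
python3 pull.py 4.1 18
```

```text
16.94 turn 2.055 n 1 z 0.2056 [ 0.5364 -0.1237  0.2056] [ 1.38 -1.08 -2.65 -0.28 -0.36 -0.06]
21.89 turn 2.133 n 17 z 0.2119 [ 0.5365 -0.1237  0.2117] [ 0.72 -1.48 -4.27 -0.42 -0.33  0.01]
22.17 turn 2.211 n 0 z 0.2119 [ 0.5367 -0.1237  0.2118] [ 1.31 -1.43 -5.01 -0.36 -0.35 -0.01]
22.44 turn 2.288 n 0 z 0.2117 [ 0.5369 -0.1238  0.2117] [ 0.72 -1.34 -3.59 -0.35 -0.39  0.02]
22.72 turn 2.365 n 0 z 0.2117 [ 0.5371 -0.124   0.2118] [ 1.54 -1.54 -3.39 -0.35 -0.44 -0.03]
22.99 turn 2.441 n 0 z 0.2117 [ 0.5372 -0.1243  0.2119] [ 1.81 -1.27 -3.23 -0.37 -0.47  0.02]
23.54 turn 2.518 n 1 z 0.212 [ 0.5372 -0.1245  0.2119] [ 1.69 -2.02 -4.08 -0.49 -0.43  0.01]
24.09 turn 2.596 n 1 z 0.2123 [ 0.5372 -0.1247  0.2122] [ 1.26 -2.23 -3.57 -0.58 -0.33  0.01]
24.64 turn 2.674 n 1 z 0.2126 [ 0.5374 -0.1248  0.2126] [ 0.61 -1.73 -2.68 -0.48 -0.24  0.01]
36.47 turn 2.752 n 42 z 0.2321 [ 0.5376 -0.1249  0.2322] [-0.25  0.24 -1.29  0.   -0.05 -0.02]
{'z': 0.2321166404396314, 'turn': np.float64(2.7517608824088637), 'a0': 1.191, 'x': np.float64(0.5375636573999536), 'y': np.float64(-0.12495934421926955)}
```

```bash
python3 - <<'E'
from h import *
R=lambda:print(round(T(),2),np.round(arm.read_tool_pos(),4),"F",np.round(rd(3),2),"op",round(arm.read_opening(),3))
p=arm.read_tool_pos();arm.line_to([p[0],p[1],.25],.05);R()
arm.line_to([p[0],p[1],.54],.25);R()
j=np.array(arm.read_joint_positions());print(np.round(j,2))
p=arm.read_tool_pos();dj=-(np.arctan2(.3245,.381)-np.arctan2(p[1],p[0]))
j[0]+=dj;j[6]+=dj+0; arm.move_j(j.tolist());R()
a=yaw();arm.line_to([.381,.3245,.54],.2);arm.line_to([.381,.3245,.16],.25);R();print("yaw",a,yaw())
ims=[]
for n,(x,y) in(("scene",(110,130)),("top",(90,180))):
    im=snapshot(n);cv2.imwrite(f"pics/{n}2.png",im);ims.append(cv2.resize(im[y:y+110,x:x+110],(400,400),interpolation=2))
cv2.imwrite("pics/hov.png",np.hstack(ims))
E
```

```text
36.98 [ 0.5377 -0.1249  0.2504] F [ 0.32  0.71 -1.07  0.01  0.03 -0.04] op 0.146
38.31 [ 0.5373 -0.1249  0.5385] F [ 0.18 -0.12 -1.3   0.05 -0.01 -0.03] op 0.147
[ 0.19  0.33 -0.    1.25  0.    1.56 -1.38]
40.14 [0.4211 0.3563 0.5384] F [ 0.29  0.   -1.14 -0.02  0.02 -0.01] op 0.146
42.24 [0.3815 0.3249 0.1608] F [ 0.03  0.19 -1.   -0.01 -0.01 -0.03] op 0.149
yaw -1.5755905291021421 -1.5723028218344837
```

View pics/hov.png

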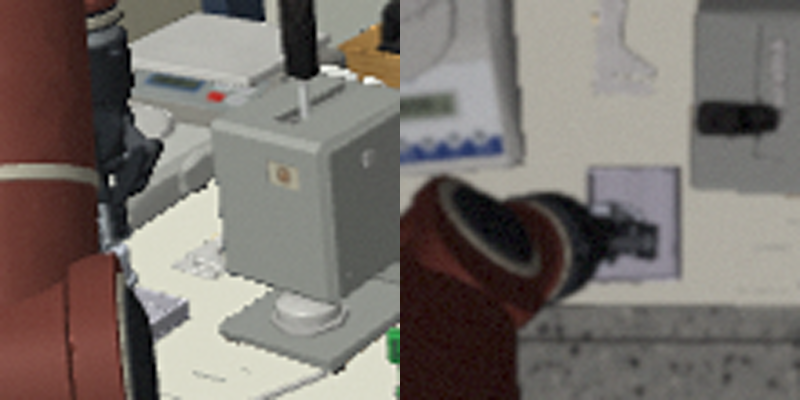

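The nut hangs over the tray: in the top crop, the gripper at (635,235) lies within the tray at (590–680, 168–278). Next is a guarded lowering.

```bash
python3 - <<'E'
from h import *
P=[.381,.3245];arm.line_to([*P,.1205],.06);f=rd();z=.1205;print(T(),np.round(f,2),arm.read_tool_pos())
while f[2]<1.0 and z>.108:
    z-=.0006;arm.line_to([*P,z],.03);f=rd(3)
print(round(T(),2),round(z,4),np.round(arm.read_tool_pos(),4),np.round(f,2))
if z>.108:
    arm.move_gripper(.25,20);print(T(),arm.read_opening(),np.round(rd(),2))
    arm.move_gripper(.45);arm.line_to([*P,.2],.08);print(T(),np.round(rd(),2))
    arm.line_to([*P,.45],.25)
    j=np.array(arm.read_joint_positions());j[0]-=.7;arm.move_j(j.tolist());arm.pause(.2);print(T(),arm.read_tool_pos(),np.round(rd(),2))
    ims=[]
    for n,(x,y) in(("scene",(110,130)),("top",(90,180))):
        im=snapshot(n);cv2.imwrite(f"pics/{n}3.png",im);ims.append(cv2.resize(im[y:y+110,x:x+110],(400,400),interpolation=2))
    cv2.imwrite("pics/end.png",np.vstack([np.hstack(ims),]))
E
```

```text
43.2083 [ 0.5  -0.31 -1.53  0.01 -0.01  0.01] [0.3811586  0.32463781 0.12064396]
45.68 0.1151 [0.381  0.3245 0.1155] [-0.92 -1.1   4.36 -0.21  0.22 -0.01]
45.9333 0.24821277598399735 [ 0.29  0.59  0.17 -0.02  0.01  0.01]
47.4833 [ 0.3  -0.01 -0.55  0.   -0.01 -0.02]
50.1583 [0.08379082 0.49279497 0.44861374] [ 0.08 -0.31  0.28  0.01 -0.01  0.02]
```

View pics/end.png

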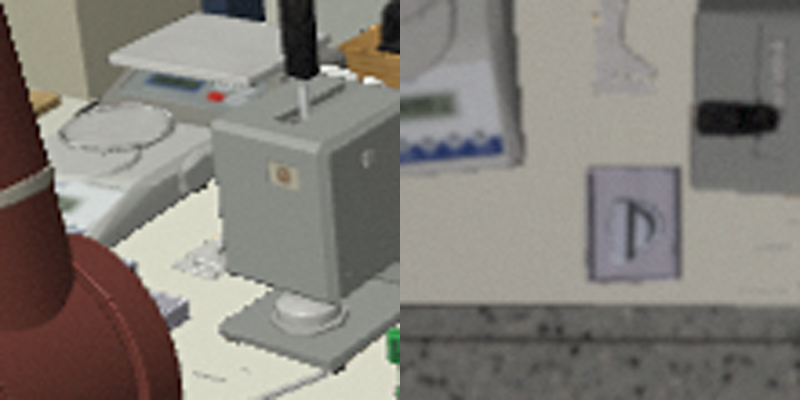

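```bash
python3 - <<'E'
from h import *
from station import ticket
a,b=cv2.imread("pics/top0.png"),cv2.imread("pics/top3.png")
d=cv2.GaussianBlur(cv2.absdiff(a,b).max(2),(5,5),0)>25
n,_,st,_=cv2.connectedComponentsWithStats(d.astype(np.uint8));print(st[1:])
cv2.imwrite("pics/fin.png",cv2.resize(b[110:260,260:410],(500,500),interpolation=2))
ticket.finish_job();print(T())
E
```

```text
[[300 180  15  19 188]
 [152 235   9  16  80]
 [  0 313  28  26 498]]
the job is handed in; nothing more can be done
the job is handed in; nothing more can be done
```

I took the clamp nut off the spindle and stood it upright, bar on top, in the steel parts tray. I handed the job in at about 50 s on the robot's clock, inside the 72 s limit.

- **Loosening:** I turned the silver nut clockwise about 2.75 rad. The turning moment fell from about 0.14 N m to near zero, and the nut rose about 2.5 mm per rad. The thread ran out at about 2.1 rad.
- **Keeper:** Light pulls of about 3–5 N were stopped by the keeper until 2.75 rad. There the nut lifted off freely, with only its own weight of about 1.2 N on the wrist.
- **Placing:** I carried it over the lever press and lowered it until light contact at 4.4 N, then released it.

**Last checks:**
- The final top view shows the nut upright near the middle of the tray.
- Comparing the first and last top views, only three places differ: the nut's old place, the tray interior and the robot itself. The tray and the things standing around show no visible shift.
- The wrist force after release is near zero.
- While turning, sideways forces of up to about 3.7 N showed my first estimate of the spindle axis was a few mm off. I corrected this as I went.

The scene camera's view of the tray was blocked by the arm at the end, so the final standing was checked only from above.

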